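# Square an offcut to the fence and slide it to the length stop

### The job

Set the pine offcut up in the drilling jig by pushing only: first push it flat against the long aluminium fence, then slide it along the fence until its end butts against the red stop, so that it finishes touching both, side flush with the fence. Use the fingertips or the outside of the fingers; do not lift or tip the offcut, and leave the jar, bottle, tin and screwdriver where they stand. Finish with the hand clear.

Things in the scene. Friction and masses are not known exactly. Their poses are not given: they have to be found in the camera images.
- offcut: the workpiece: loose rectangular offcut of pale pine with two dark pencil crosses on top, 90 mm wide (its x), 180 mm long (its y), 45 mm tall, about 0.36 kg (varies); lies flat on the jig board. Origin: centre of its underside; its z is up. It starts 15 mm or more from the fence, turned up to 0.3 rad from it and more than 40 mm short of the stop
- offcut_center (a point): centre of the offcut's body, 22.5 mm above its underside; axes as the offcut's
- jig: the drilling jig, fixed to the bench: green painted board 280 mm (x) by 500 mm (y) by 12 mm thick. Origin: centre of its underside, on the bench; turned up to 0.25 rad. The fence stands on it along its whole length, on the side away from the robot
- fence_face (a point): middle of the foot of the fence's working face (the face towards the robot), on the board's top. Its x points square into the fence (away from the robot), its y along the fence to the robot's left, z up. The fence is a fixed aluminium bar with a yellow scale strip on top, 24 mm high above the board, 12 mm thick, 500 mm long
- stop_face (a point): the red stop, a fixed block 68 mm (x) by 34 mm (y) by 30 mm high standing on the board right in front of the fence, at the left part of the jig, with a black knob on top. This point is the middle of the foot of its working face (the face to the robot's right); axes as fence_face: y points into the stop. Its working face begins at the fence and reaches 68 mm out from it. The stop's place along the fence varies
- jar: bystander: clear screw-top jar, yellow cap, 56 mm across, 70 mm tall, standing on the jig board's near left corner. Origin: centre of its underside
- oil: bystander: blue bottle with yellow label and red cap, 54 mm across, 150 mm tall, on the bench beside the jig (left or right). Origin: centre of its underside
- tin: bystander: steel tin with green label, 74 mm across, 85 mm tall, on the bench beside the jig (left or right). Origin: centre of its underside
- screwdriver: bystander: screwdriver with orange handle, lying on the bench to the left of the jig, about 200 mm long along its x. Origin: underside, near mid-length
Things that resemble listed ones, but are neither listed nor needed, are in the scene too. Of the things shaped like the offcut, the pine one is meant.

How it is judged:
By the outcome, as a careful person would: the job done as asked, in the order asked, and still so for the second after the job is handed in, with the robot touching nothing.
It also fails if it takes over 59 s, if anything falls off the work surface, if the arm or the gripper's body presses on something with over 40 N, if the wrist force passes 120 N, or if a joint passes its speed limit or range.

### The arm

A 6-joint arm with a two-finger parallel gripper is mounted at the origin on the work surface. World frame = base frame: x ahead of the robot, y to its left, z up, the work surface at z = 0. Lengths are in m, angles in rad, forces in N, time in s.
With the tool pointing down it reaches from about 0.3 to 0.775 m from the base axis. Payload 14.6 kg.
Tool frame: the origin (TCP) lies on the centre line of the jaws, within the pads' length; the fingertips stand 8 mm ahead of it and the grasp point (between the pads) lies 11 mm behind it (env.finger_overhang is the distance from the TCP to the fingertips, in m); z points along the fingers, y is the line along which they close (so a half turn about z gives the same grasp; the last joint's range is limited). The gripper opens to 85 mm and grips with 20 to 120 N. Pads are 22 mm wide; open, the fingers measure 114 mm over their backs; the gripper's body (76 mm by 85 mm) begins 54 mm behind the grasp point. The pads swing forward as they close: fully open they stand 13 mm farther back than shut.
Start: joints at [1.222, 0.3, 1.521, -0, 1.321, -0.067], TCP at [0.153, 0.528, 0.239] pointing down, gripper open.
Joint ranges: [-3.03, 3.03], [-0.79, 2.21], [0.23, 2.52], [-1.04, 4.18], [0, 3.07], [-2.55, 2.55]. Speed limits (rad/s): [2.22, 2.22, 2.57, 3.14, 3.14, 3.14].

### API

Orientations are given as [roll, pitch, yaw] about the fixed x, y, z axes, in that order (R = Rz(yaw) Ry(pitch) Rx(roll)).
In Python, from station import env, camera, get_calibration, workorder gives the robot as it stands. Calls block until the motion is done:
- env.move_ptp(position, orientation): joint-space move of the TCP to a pose.
- env.move_l(position, velocity=0.15, orientation=None, threshold=None): straight line of the TCP; orientation=None keeps the orientation; velocity is the mean speed in m/s. With threshold (N) it stops when the force on the tool has changed by that much, and returns True; else False.
- env.move_j(angles): joint-space move.
- env.open_gripper() and env.close_gripper(): open the fingers fully, or close them until they stop; the grip force is fixed at half the most.
- env.dwell(seconds).
- env.inverse_kinematics(position, orientation): joint angles nearest the present ones, or None.
- env.state(): the state.
- camera(name): name is "scene" or "top"; returns (picture, depth): 420x560x3 uint8, red, green, blue; 420x560 float32, m along the optical axis (not along the pixel's ray), 0 where there is no reading.
- get_calibration(name): a dict with "fx", "fy", "cx", "cy" (pixels), "k1" (the pictures are not rectified: a ray, as slopes to the right and down, at radius r is drawn at 1 + k1 r^2 times it, then the intrinsics apply), "rvec" (rotation vector, rad) and "tvec" (3), from world to camera coordinates, as OpenCV has them. Camera axes: x right, y down, z forward; pixel columns grow to the right and rows downward; lengths in m; the calibration is good to about 2 mm. A picture is of the moment at which its call begins. get_calibration takes no time and is no camera call.
A pose or a line that the arm cannot do raises env.MotionError and nothing moves.
- workorder.close_job(): hands the job in; it is judged then, once.
The state is a dict: "t": time; "joint_positions": joint angles; "joint_velocities": joint speeds; "effort": joint torques, N m; "tcp_pos": TCP position; "tcp_rot": TCP orientation; "force": force on the tool from outside, world axes, zero at the start; "moment": the same for the moment, N m; "opening": opening from 0.0 (shut) to 1.0 (fully open); "finger_force": force on a finger pad.
Only numpy, scipy, OpenCV 4.12 (cv2) and the standard library are available. Lean on these libraries where they do the work, as an engineer would, in place of code of your own. Each camera call takes 0.05 s, during which the arm holds its last target. There are 200 camera calls.

## Working session

There is one attempt and no reset: what is moved stays moved. The work goes in short steps, each a Python script; the robot and the scene stay as the last script left them, time stands still between calls to the robot, and variables do not carry over. Pictures are saved under pics/ and viewed, at most 10 in all, crops included, and the job is handed in when it is done.

```bash
mkdir -p pics; ls
cat > h.py <<'E'
import numpy as np, cv2
from station import env, camera, get_calibration, workorder
def snap(name, fn):
    im,d=camera(name); cv2.imwrite(f'pics/{fn}.png',im[:,:,::-1]); np.savez(f'pics/{fn}.npz',im=im,d=d); return im,d
def ray(name,u,v):
    c=get_calibration(name); xd=np.array([(u-c['cx'])/c['fx'],(v-c['cy'])/c['fy']]); x=xd.copy()
    for _ in range(30): x=xd/(1+c['k1']*(x@x))
    R=cv2.Rodrigues(np.array(c['rvec'],float))[0]; t=np.array(c['tvec'],float).ravel()
    return -R.T@t, R.T@np.array([x[0],x[1],1.])
def atz(name,u,v,z):
    o,r=ray(name,u,v); return o+r*(z-o[2])/r[2]
E
python3 - <<'E'
from h import *
snap('top','t0'); snap('scene','s0'); print(env.state()['t'], env.state()['tcp_rot'])
for n in ('top','scene'): c=get_calibration(n); print(c, ray(n,280,210))
E
```

```text
pics
0.1 [-3.14052586e+00 -8.07539697e-05  2.85977844e+00]
{'fx': 385.7531833275684, 'fy': 385.7531833275684, 'cx': 276.6404346585703, 'cy': 209.80480854062077, 'k1': 0.033890400398325325, 'rvec': array([ 2.14662774, -2.1635482 ,  0.18511621]), 'tvec': array([-7.69932729e-04,  5.46700873e-01,  1.03619626e+00])} (array([0.38785847, 0.02059128, 1.10531757]), array([ 0.14690868, -0.0325272 , -0.98865359]))
{'fx': 490.90244518461213, 'fy': 490.90244518461213, 'cx': 274.46811004105257, 'cy': 205.48717983586485, 'k1': -0.02789774492579509, 'rvec': array([ 0.69674877,  2.6991678 , -0.98721289]), 'tvec': array([ 0.46147321, -0.15064713,  1.53101991])} (array([0.95276443, 0.73470822, 1.06401024]), array([-0.32971495, -0.54939127, -0.76789894]))
```

View pics/t0.png

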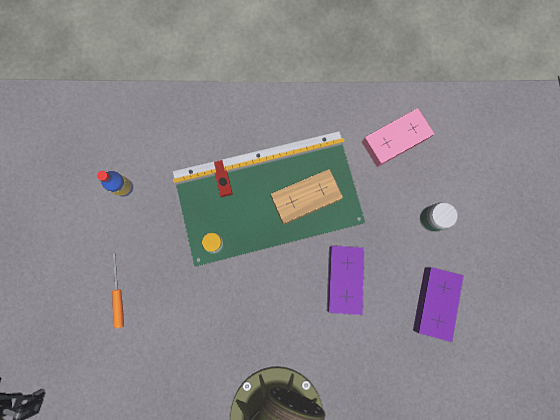

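View pics/s0.png

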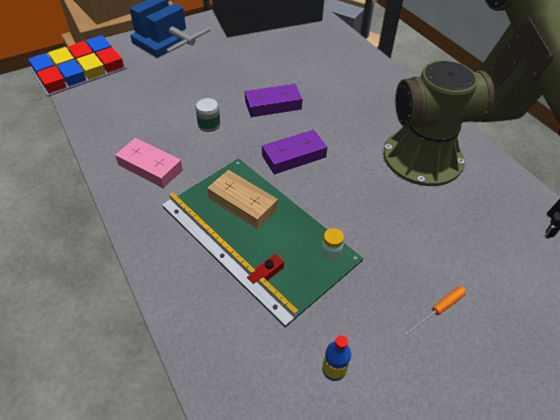

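In the top view, the blocks with crosses are pine (307,196) on the board, pink (398,137), purple (347,280) and purple (439,304). Only the first is pale pine and lies on the jig. The stop is at (223,180), the jar (212,243), the bottle (115,182), the tin (440,216) and the screwdriver (117,300). I'll enlarge the jig to confirm this and read the edges.

Run:
```python
import cv2
im=cv2.imread('pics/t0.png')[125:270,165:365]
cv2.imwrite('pics/c0.png',cv2.resize(im,None,fx=4,fy=4,interpolation=cv2.INTER_CUBIC))
```

```text
(no output)
```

View pics/c0.png

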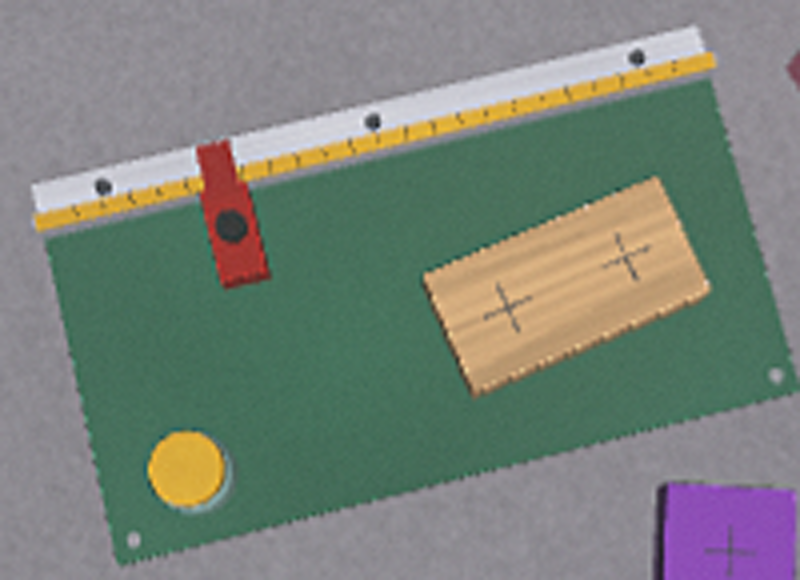

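The crop confirms that the pine offcut has two crosses. Its top corners are at crop (423,272), (657,178), (711,288) and (474,390). The fence foot runs from (45,240) to (715,82), and the stop's working face ends near (270,275).

Run:
```python
from h import *
f=lambda x,y,z: atz('top',165+(x+.5)/4-.5,125+(y+.5)/4-.5,z)
P=[f(*p,.057) for p in [(423,272),(657,178),(711,288),(474,390)]]
print('off',np.round(P,4), 'c',np.mean(P,0)); 
for a,b in((0,1),(1,2),(2,3),(3,0)): print(np.linalg.norm(P[a]-P[b]))
print('ang long', np.arctan2(*( (P[0]-P[1]+P[3]-P[2])[[1,0]])))
a,b=f(45,240,.012),f(715,82,.012); print('foot',a,b,np.linalg.norm(a-b),np.arctan2(*(a-b)[[1,0]]))
a,b=f(37,228,.036),f(717,67,.036); print('fence top',a,b,np.linalg.norm(a-b),np.arctan2(*(a-b)[[1,0]]))
a,b=f(118,565,.012),f(798,392,.012); print('near edge',a,b,np.linalg.norm(a-b),np.arctan2(*(a-b)[[1,0]]))
print('stop corner top',f(270,275,.042),f(225,288,.042),'cross',f(246,180,.042)); print('jar',f(186,470,.082))
d=np.load('pics/t0.npz')['d']; c=get_calibration('top'); R=cv2.Rodrigues(c['rvec'])[0]
def z(x,y):
    u,v=165+x/4,125+y/4; o,r=ray('top',u,v); return (o+r*d[int(round(v)),int(round(u))])
for p in [(300,150),(305,165),(500,102),(500,120),(560,260),(230,260),(186,470),(350,300)]: print(p,np.round(z(*p),4))
```

```text
off [[ 0.5924  0.0122  0.057 ]
 [ 0.6584 -0.152   0.057 ]
 [ 0.58   -0.1872  0.057 ]
 [ 0.51   -0.0221  0.057 ]] c [ 0.58521858 -0.08726069  0.057     ]
0.1769696011536714
0.0859427366569478
0.17931885526551183
0.08919461841132924
ang long 1.962600270374478
foot [0.62579283 0.2828384  0.012     ] [ 0.74239314 -0.20424297  0.012     ] 0.5008431923143342 1.805760378818254
fence top [0.62919387 0.28288008 0.036     ] [ 0.74580249 -0.20112538  0.036     ] 0.49785425575745385 1.8072149800408164
near edge [0.39442257 0.22569745 0.012     ] [ 0.51230773 -0.25584021  0.012     ] 0.4957574348420142 1.8108842019652223
stop corner top [0.59369259 0.11905602 0.042     ] [0.58461369 0.15027768 0.042     ] cross [0.66192496 0.1363924  0.042     ]
jar [0.45541413 0.16952621 0.082     ]
(300, 150) [0.6845 0.098  0.0347]
(305, 165) [0.6738 0.0945 0.0336]
(500, 102) [ 0.7192 -0.0452  0.036 ]
(500, 120) [ 0.7098 -0.0458  0.0227]
(560, 260) [ 0.5992 -0.0838  0.0575]
(230, 260) [0.6035 0.146  0.0414]
(186, 470) [0.4544 0.1685 0.0824]
(350, 300) [0.5801 0.0634 0.0103]
```

```bash
cat >> h.py <<'E'
A=1.806-np.pi/2
def W(x,y,z): return [x*np.cos(A)-y*np.sin(A), x*np.sin(A)+y*np.cos(A), z]
def F(p): return np.array([p[0]*np.cos(A)+p[1]*np.sin(A), -p[0]*np.sin(A)+p[1]*np.cos(A), p[2]])
def st(m):
    s=env.state(); print(m,'t %.2f'%s['t'],'F',np.round(F(s['tcp_pos']),4),'force',np.round(s['force'],1),'j',np.round(s['joint_positions'],2))
E
python3 - <<'E'
from h import *
print(env.finger_overhang)
O=[np.pi,0,A]
env.move_ptp(W(.450,-.228,.13),O); st('above')
print(env.move_l(W(.450,-.228,.030),.12,threshold=8)); st('down')
print(env.move_l(W(.592,-.228,.030),.06,threshold=12)); st('pushed')
env.move_l(W(.52,-.228,.030),.12)
env.move_l(W(.45,-.228,.15),.2); st('up')
snap('top','t1')
im=cv2.imread('pics/t1.png')[125:270,165:365]
cv2.imwrite('pics/c1.png',cv2.resize(im,None,fx=4,fy=4,interpolation=cv2.INTER_CUBIC))
E
```

```text
0.008
above t 2.71 F [ 0.4503 -0.2275  0.1301] force [ 0.1  0.2 -1.2] j [-0.31  0.32  1.77  0.    1.05  1.03]
False
down t 3.69 F [ 0.4504 -0.2282  0.0307] force [ 0.4 -0.1 -0.4] j [-0.31  0.48  1.82  0.    0.84  1.03]
True
pushed t 5.56 F [ 0.5765 -0.2281  0.0293] force [-1.   0.7  0.1] j [-0.2   0.69  1.47 -0.    0.99  1.14]
up t 7.02 F [ 0.4502 -0.2278  0.1491] force [ 1.2 -0.1  0.4] j [-0.31  0.3   1.75 -0.    1.1   1.03]
```

View pics/c1.png

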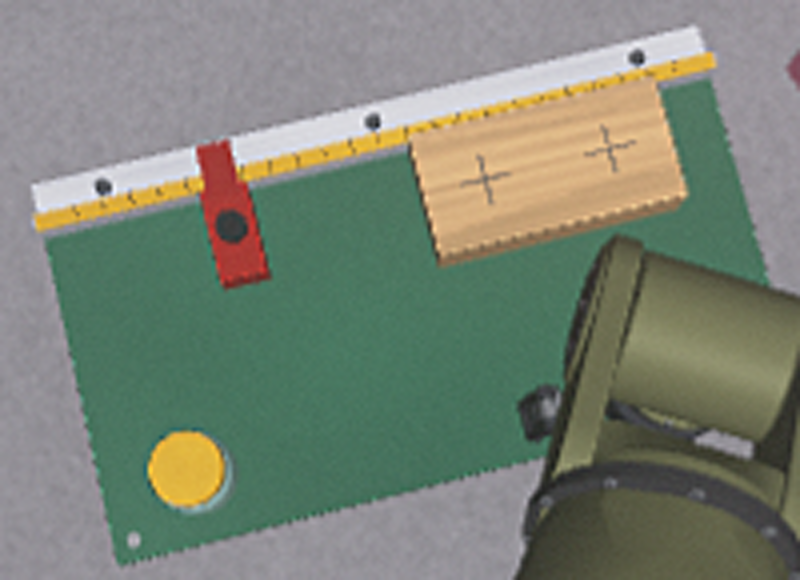

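The offcut now lies along the fence. Its top corners are at crop (412,143), (655,80), (688,195) and (440,253), and it is still well short of the stop. Next I'll slide it with the fingers closed.

Run:
```python
from h import *
f=lambda x,y,z: F(atz('top',165+(x+.5)/4-.5,125+(y+.5)/4-.5,z))
P=[f(*p,.057) for p in [(412,143),(655,80),(688,195),(440,253)]]; print(np.round(P,4))
yr=(P[1][1]+P[2][1])/2
ys=yr-.045
O=[np.pi,0,A+np.pi/2]
env.close_gripper()
env.move_l(W(.45,ys,.16),.25)
env.move_ptp(W(.628,ys,.13),O); st('above')
print(env.move_l(W(.628,ys,.030),.12,threshold=8)); st('down')
print(env.move_l(W(.628,-.022-.18+.005,.030),.06,threshold=12)); st('pushed')
env.move_l(W(.628,-.26,.030),.12)
env.move_l(W(.50,-.33,.17),.25); st('up')
snap('top','t2')
im=cv2.imread('pics/t2.png')[125:270,165:365]
cv2.imwrite('pics/c2.png',cv2.resize(im,None,fx=4,fy=4,interpolation=cv2.INTER_CUBIC))
```

```text
[[ 0.6699 -0.1408  0.057 ]
 [ 0.6738 -0.3184  0.057 ]
 [ 0.588  -0.3191  0.057 ]
 [ 0.5891 -0.1408  0.057 ]]
above t 9.79 F [ 0.6279 -0.3633  0.1303] force [-0.3  0.6  0.1] j [-0.34  0.79  1.03 -0.    1.32 -0.57]
False
down t 10.78 F [ 0.6284 -0.364   0.0311] force [0.1 0.6 0.3] j [-0.34  0.9   1.09  0.    1.15 -0.58]
True
pushed t 12.97 F [ 0.6279 -0.2133  0.0299] force [ 0.7 -2.6  2.3] j [-0.15  0.77  1.33 -0.    1.05 -0.38]
up t 14.46 F [ 0.5003 -0.3292  0.1689] force [-0.7  0.  -1.2] j [-0.41  0.47  1.45 -0.    1.22 -0.64]
```

View pics/c2.png

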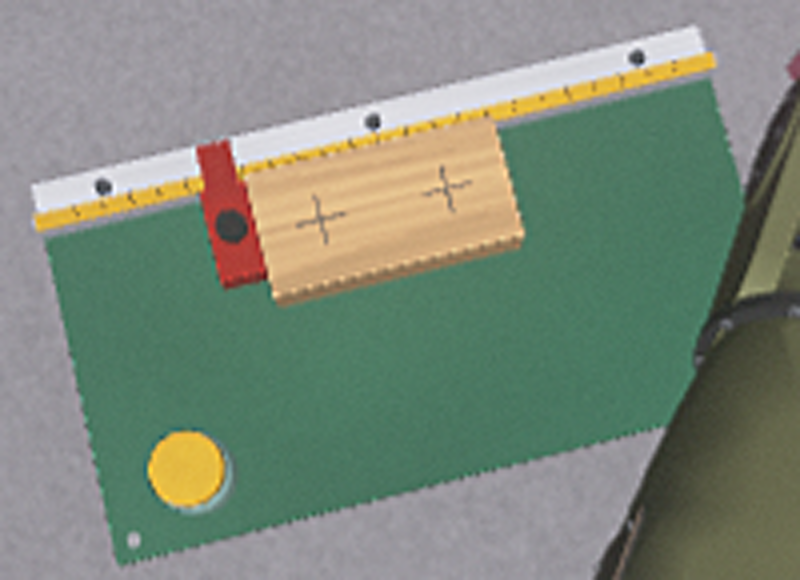

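The offcut now butts against the stop, meeting it at crop (265,275), and lies along the fence. I'll nudge it once into each face to confirm contact.

Run:
```python
from h import *
env.open_gripper()
env.move_ptp(W(.53,-.115,.15),[np.pi,0,A])
env.move_l(W(.53,-.115,.030),.12)
print(env.move_l(W(.592,-.115,.030),.04,threshold=15)); st('fence')
env.move_l(W(.53,-.115,.030),.12)
env.move_l(W(.53,-.115,.15),.2)
env.close_gripper()
env.move_ptp(W(.55,-.26,.15),[np.pi,0,A+np.pi/2])
env.move_l(W(.629,-.25,.13),.2); env.move_l(W(.629,-.25,.030),.12)
print(env.move_l(W(.629,-.195,.030),.04,threshold=15)); st('stop')
env.move_l(W(.629,-.26,.030),.12)
env.move_l(W(.45,-.33,.20),.25); env.move_ptp([.35,-.35,.25],[np.pi,0,A+np.pi/2]); st('up')
snap('top','t3')
im=cv2.imread('pics/t3.png')[130:240,170:320]
cv2.imwrite('pics/c3.png',cv2.resize(im,None,fx=5,fy=5,interpolation=cv2.INTER_CUBIC))
snap('scene','s3')
im=cv2.imread('pics/s3.png')[160:360,150:410]
cv2.imwrite('pics/d3.png',cv2.resize(im,None,fx=3,fy=3,interpolation=cv2.INTER_CUBIC))
```

```text
True
fence t 19.23 F [ 0.5759 -0.1148  0.0292] force [0.1 0.1 0.3] j [-0.02  0.63  1.57 -0.    0.94  1.31]
True
stop t 25.31 F [ 0.629  -0.2133  0.0301] force [ 1.  -4.5  3.7] j [-0.15  0.77  1.32 -0.    1.05 -0.38]
up t 27.90 F [ 0.2597 -0.4216  0.2494] force [ 0.   1.1 -0.2] j [-0.86  0.17  1.66  0.    1.32 -1.09]
```

View pics/c3.png

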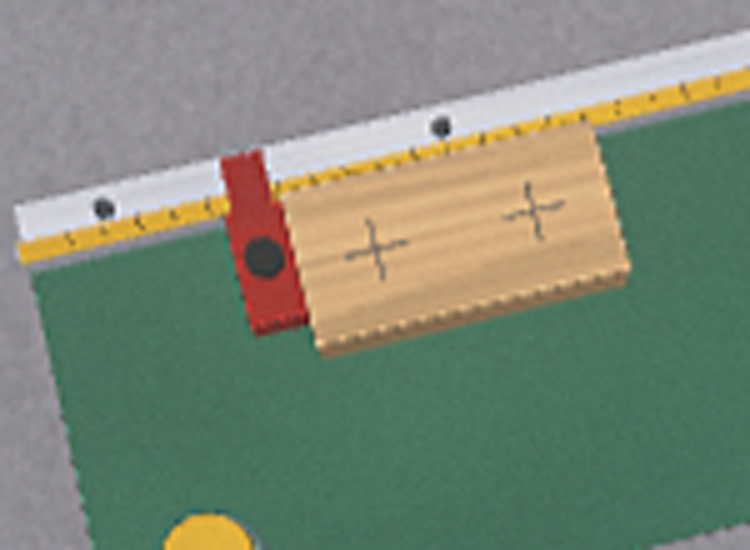

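View pics/d3.png

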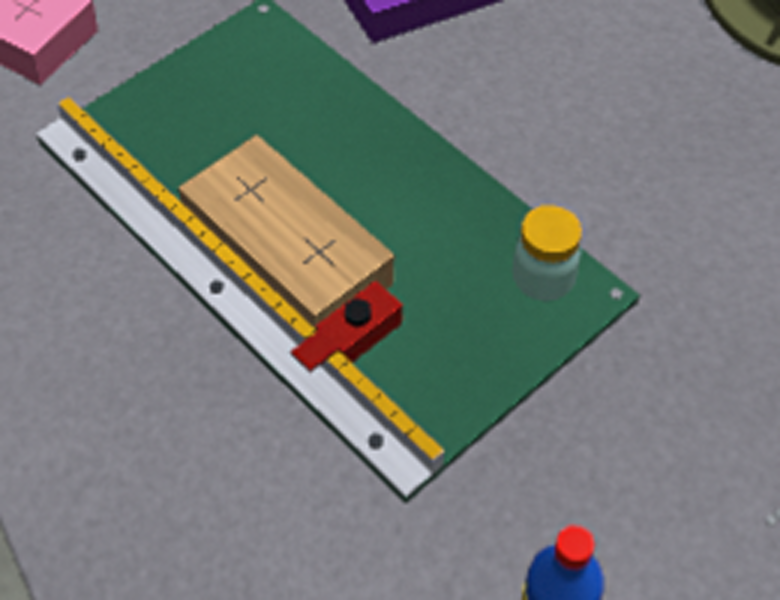

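Both views show the offcut flush with the fence and butted against the stop (top crop (300,260)). The jar and bottle have not moved, and the hand is clear.

```bash
python3 -c "
from h import *
print(workorder.close_job())"
```

```text
the job is handed in; nothing more can be done
None
```

The pine offcut was pushed flat against the fence, then slid along it until it butted against the red stop; final pictures show it touching both with the hand clear, and the job was handed in at about 28 s, though no verdict came back.

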